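Mix the sorted beads with the stirring rod

ROBOT

A 7-joint arm with a two-finger parallel gripper is mounted at the origin on the work surface. World frame = base frame: x ahead of the robot, y to its left, z up, the work surface at z = 0. Lengths are in m, angles in rad, forces in N, time in s.
With the tool pointing down it reaches from about 0.425 to 0.825 m from the base axis. Payload 3.6 kg.
Tool frame: the origin (TCP) lies midway between the tips of the shut fingers; the grasp point (between the pads) lies r.hold_point_z behind it (r.hold_point_z is the distance from the TCP to the grasp point, in m); z points along the fingers, y is the direction in which the jaws open and shut (so a half turn about z gives the same grasp; the last joint's range is limited). The gripper opens to 85 mm and grips with 20 to 120 N. Pads are 22 mm wide; open, the fingers measure 114 mm over their backs; the gripper's body (76 mm by 85 mm) begins 54 mm behind the grasp point. The pads swing forward as they close: fully open they stand 13 mm farther back than shut.
Start: joints at [1.308, 0.615, -0.013, 1.423, 0.008, 1.103, -0.04], TCP at [0.152, -0.632, 0.231] pointing down, gripper open.
Joint ranges: [-3.12, 3.12], [-0.3, 2.06], [-1.34, 1.32], [0.26, 2.42], [-1.36, 4.5], [0.01, 1.98], [-2.84, 2.84]. Speed limits (rad/s): [2.79, 2.79, 3.14, 3.14, 3.14, 3.14, 3.14].

INTERFACE

Orientations are given as a unit quaternion [x, y, z, w].
In Python, from cell import r gives the robot as it stands.
- The arm moves only by the tool play_rows, never from a script. Its argument "deltas" is a list of rows, each a list of 7 numbers: the shift along the world's x, y, z in units of 0.5 m (1.0 is 0.5 m), then the turn, a rotation vector about the world's x, y, z in units of 5 degrees (1.0 is 5 degrees), then the closure, from -1 (fully open) to 1 (shut). In form: [[tx, ty, tz, ax, ay, az, jaw], ...]. A call has 1 to 12 rows; each row shifts and turns the pose as measured when the row begins; what a row does not reach is not made up. A row lasts 1/10 s, in which the tool goes at most 50 mm and 8.59 degrees, less where a joint would pass 70% of its speed; a pose out of reach is approached as far as the arm can. A call with a number of a shift or a turn outside -1 to 1 is refused whole. A call with a gripper value outside its range is refused whole. The fingers move at their own pace and stop on an object; "grip_force" is the grip in N (left out, the last holds). Time passes only in rows, so rows that do not move let the fingers close. It gives the time, the measured TCP pose, the force and the opening at its end, in the units of the state.
- r.state(): the state, without advancing time (a new reading comes with each control period).
- r.capture(name): name is "scene" or "side" or "wrist"; returns (picture, depth): 400x640x3 uint8, red, green, blue; 400x640 float32, m along the optical axis (not along the pixel's ray), 0 where there is no reading.
- r.camera_info(name): a dict with "fx", "fy", "cx", "cy" (pixels), "cam_to_world" (4x4, takes a point from camera to world coordinates). Camera axes: x right, y down, z forward; pixel columns grow to the right and rows downward; lengths in m; the calibration is good to about 2 mm. A picture is of the moment at which its call begins: read the wrist's pose just before it. camera_info takes no time and is no camera call; for the wrist camera it gives the pose at the moment of the call.
- r.job_done(): hands the job in, once; it reports no verdict.
Trained networks look in the newest picture that a camera, given by its name, has taken for a name from the list of things; names that differ only in an ending like _2 or _b are one class to them, and where a whole thing is asked for, a point or a joint stands for the part that bears it (a point fixed in the world has none). Each returns a list of dicts, best first, with "score" (0 to 1); they miss things now and then, are a little off and sometimes report something else, mostly with a low value. They report only what shows in the picture. A call takes as long as a camera call. They do not tell look-alikes from the thing itself.
- r.silhouettes(thing, camera): "pixels" (400x640 bool, what is visible of it).
- r.tip_of(thing, camera): "centre" ([x, y, z] in m, in world coordinates, good to about 4 mm: a listed point, or the origin of a listed thing).
The state is a dict: "time": time; "joint_positions": joint angles; "joint_velocities": joint speeds; "joint_torque": joint torques, N m; "tcp_pos": TCP position; "tool_rot": TCP orientation; "contact_force": force on the tool from outside, world axes, zero at the start; "torque": the same for the moment, N m; "gripper_width": opening from 0.0 (shut) to 1.0 (fully open).
Only numpy, scipy, OpenCV 4.12 (cv2) and the standard library are available. Lean on these libraries where they do the work, as an engineer would, in place of code of your own. Each camera call takes 0.05 s, during which the arm holds its last target. There are 200 camera calls.

TASK

For the mixing demonstration, draw the red-handled stirring rod straight up out of its holder and use it to stir the blue and yellow beads in the glass dish until they are mixed, with at least one bead of each colour lying wholly clear of the black line on either side of it. Keep every bead in the dish and the gripper off the beads, then leave the rod standing in the rinse beaker, rod end down. Do not disturb the bottle or the jar.

Things in the scene. Friction and masses are not known exactly. Their poses are not given: they have to be found in the camera images.
- dish: round glass dish, 168 mm across inside, on a grey base 188 mm across; fixed, turned any way. Origin: on the table under its centre. White floor 20 mm and rim 62 mm above the table, walls 5 mm thick. A black line 4 mm wide crosses the floor through the centre along the dish's own x axis; own y is the distance from that line. At the start the blue beads lie on the +y side, the yellow on the -y side
- dish_in (a point): centre of the dish's inner floor, on the black line, 20 mm above the table
- rack: grey upright holder block 70 x 70 x 115 mm, fixed, with one vertical bore 17 mm in diameter right through it; origin on the table under the bore. Left or right of the dish, in exchange with the beaker
- stirrer: stirring rod: steel rod 14 mm thick, 108 mm long, with a round end, under a red grip head 40 (own x) by 16 (own y) by 48 mm high; about 90 g. Origin: centre of the head's underside; own z points up, the rod runs along -z. At the start it hangs upright in the holder's bore, head resting on the block's top 115 mm above the table, so only the head can be gripped, across its 16 mm
- stirrer_tip (a point): the foot of the stirring rod, 108 mm below the head
- beaker: rinse beaker, clear glass, 64 mm across outside, 56 mm inside, rim 102 mm above the table, in a blue foot 90 mm across; fixed. Origin on the table under its centre. A stirrer let go in it leans against the rim
- beaker_in (a point): centre of the beaker's inner floor, 12 mm above the table
- blue0: blue chunky plastic bead, one of four alike: a short drum 28 mm in diameter and 20 mm high standing in the dish, 14 g, slick, can wedge between rod and wall (back off then); origin at its centre (10 mm above the dish's floor)
- blue1: blue chunky plastic bead, one of four alike: a short drum 28 mm in diameter and 20 mm high standing in the dish, 14 g, slick, can wedge between rod and wall (back off then); origin at its centre (10 mm above the dish's floor)
- blue2: blue chunky plastic bead, one of four alike: a short drum 28 mm in diameter and 20 mm high standing in the dish, 14 g, slick, can wedge between rod and wall (back off then); origin at its centre (10 mm above the dish's floor)
- blue3: blue chunky plastic bead, one of four alike: a short drum 28 mm in diameter and 20 mm high standing in the dish, 14 g, slick, can wedge between rod and wall (back off then); origin at its centre (10 mm above the dish's floor)
- yellow0: yellow chunky plastic bead, one of four alike: a short drum 28 mm in diameter and 20 mm high standing in the dish, 14 g, slick, can wedge between rod and wall (back off then); origin at its centre (10 mm above the dish's floor)
- yellow1: yellow chunky plastic bead, one of four alike: a short drum 28 mm in diameter and 20 mm high standing in the dish, 14 g, slick, can wedge between rod and wall (back off then); origin at its centre (10 mm above the dish's floor)
- yellow2: yellow chunky plastic bead, one of four alike: a short drum 28 mm in diameter and 20 mm high standing in the dish, 14 g, slick, can wedge between rod and wall (back off then); origin at its centre (10 mm above the dish's floor)
- yellow3: yellow chunky plastic bead, one of four alike: a short drum 28 mm in diameter and 20 mm high standing in the dish, 14 g, slick, can wedge between rod and wall (back off then); origin at its centre (10 mm above the dish's floor)
- brown_bottle: bystander: brown bottle 68 mm across, 160 mm high, beyond the dish; origin centre of its foot
- jar: bystander: reddish jar 64 mm across, 100 mm high, black lid, beyond the dish; origin centre of its foot
There are look-alikes about, which are no part of the job. Leave any grey or turquoise look-alike of the blue0 alone.

How it is judged:
By the outcome, as a careful person would: the job done as asked, in the order asked, and still so for the second after the job is handed in, with the robot touching nothing.
It also fails if it takes over 72 s, if anything falls off the work surface, if the arm or the gripper's body presses on something with over 40 N, if the wrist force passes 120 N, or if a joint passes its speed limit or range.

## Working session

There is one attempt and no reset: what is moved stays moved. The work goes in short steps, Python scripts to look and compute and a tool call to move; the robot and the scene stay as the last step left them, time stands still between calls to the robot, and variables do not carry over. Pictures are saved under pics/ and viewed, about 8 in all and at most 12, crops included, and the job is handed in when it is done.

Besides the shell and the picture viewer there is one more tool, called after ">>>" as name(argument=value, ...), one argument or row to a line, values as JSON. play_rows: Moves the arm, as the interface text tells. Shifts and turns lie within -1 to 1; 1 stands for 0.5 m of shift or 5 degrees of turn. Its arguments: {"type":"object","properties":{"deltas":{"type":"array"},"grip_force":{"type":"number"}},"required":["deltas"]}

```bash
ls; mkdir -p pics
python3 - <<'E'
from cell import r
import cv2,numpy as np
s=r.state();print({k:np.round(v,3) for k,v in s.items()}, r.hold_point_z)
ims=[]
for c in("scene","side"):
    p,d=r.capture(c);ims.append(p[:,:,::-1])
    i=r.camera_info(c);print(c,i['fx'],np.round(i['cam_to_world'],3).tolist())
    for t in("dish_in","rack","stirrer","stirrer_tip","beaker","beaker_in","blue0","yellow0","brown_bottle","jar","dish"):
        print(t,[(np.round(x['centre'],3).tolist(),round(x['score'],2)) for x in r.tip_of(t,c)])
for n,im in zip("ab",ims): cv2.imwrite(f"pics/{n}.png",im)
cv2.imwrite("pics/ab.png",np.vstack(ims)[:, :])
E
```

```text
pics
{'time': np.float64(0.0), 'joint_positions': array([ 1.309,  0.616, -0.013,  1.425,  0.008,  1.103, -0.04 ]), 'joint_velocities': array([-0.001, -0.   , -0.   , -0.001, -0.   ,  0.001,  0.001]), 'joint_torque': array([ 0.0000e+00, -4.6922e+01,  2.5900e-01, -1.7103e+01,  1.0000e-02,
        9.0000e-03,  0.0000e+00]), 'tcp_pos': array([ 0.152, -0.631,  0.23 ]), 'tool_rot': array([ 0.993,  0.118, -0.   , -0.001]), 'contact_force': array([-1.165, -0.112,  0.094]), 'torque': array([-0.061,  0.022,  0.019]), 'gripper_width': np.float64(1.0)} 0.0187
scene 478.59405246722844 [[-0.703, 0.487, -0.519, 1.067], [0.711, 0.502, -0.493, 0.502], [0.02, -0.715, -0.699, 0.8], [0.0, 0.0, 0.0, 1.0]]
dish_in [([0.499, -0.036, 0.024], 0.81)]
rack [([0.513, -0.314, -0.004], 0.61), ([0.529, -0.073, 0.032], 0.24)]
stirrer [([0.508, -0.315, 0.117], 0.84), ([0.498, -0.036, 0.023], 0.42)]
stirrer_tip []
beaker [([0.536, 0.262, 0.0], 0.69)]
beaker_in [([0.534, 0.263, 0.014], 0.77)]
blue0 [([0.445, 0.144, 0.009], 0.73), ([0.543, -0.023, 0.028], 0.71), ([0.467, 0.004, 0.029], 0.7), ([0.445, -0.05, 0.034], 0.6
[... 712 characters left out ...]
001, 0.03], 0.22), ([0.479, -0.071, 0.03], 0.17), ([0.745, -0.144, 0.004], 0.16)]
stirrer [([0.514, -0.317, 0.115], 0.72)]
stirrer_tip []
beaker [([0.536, 0.26, 0.002], 0.66)]
beaker_in [([0.534, 0.261, 0.012], 0.67), ([0.498, -0.037, -0.001], 0.4)]
blue0 [([0.447, -0.047, 0.031], 0.69), ([0.481, -0.023, 0.034], 0.68), ([0.46, 0.006, 0.033], 0.59), ([0.384, -0.222, 0.013], 0.59), ([0.445, 0.146, 0.015], 0.55), ([0.544, -0.029, 0.028], 0.5)]
yellow0 [([0.542, -0.028, 0.026], 0.54), ([0.506, -0.048, 0.035], 0.48), ([0.477, -0.073, 0.029], 0.43), ([0.527, -0.075, 0.026], 0.43)]
brown_bottle [([0.736, 0.131, 0.001], 0.76)]
jar [([0.744, -0.144, 0.0], 0.94)]
dish [([0.495, -0.038, -0.002], 0.59)]
```

View pics/ab.png

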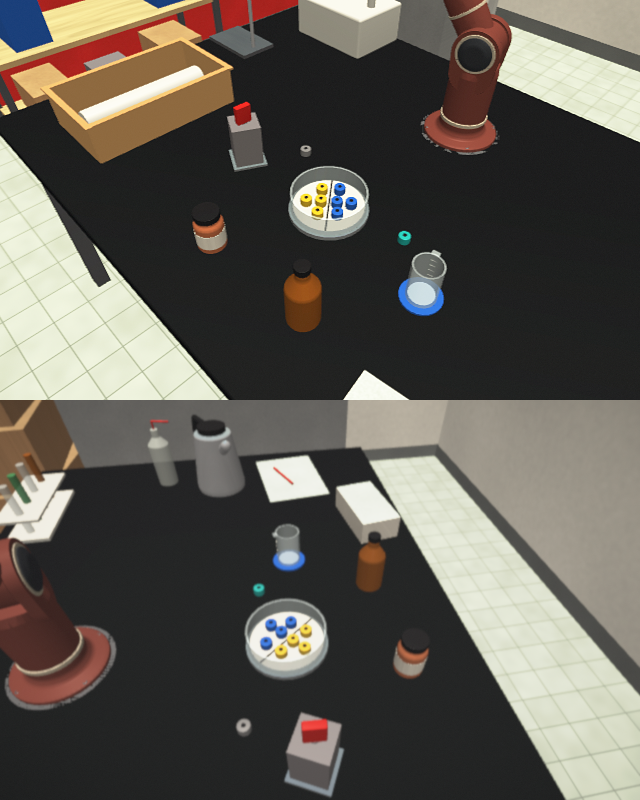

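The scene view shows the red head in its rack at (243,113), the dish at (328,200) and the beaker at (425,285). In the side view, in the lower half of the picture, they are at (315,730), (287,637) and (288,545). The grey and turquoise decoys lie outside the dish. Next I'll measure the head's yaw and the line direction.

```bash
cat > h.py <<'E'
from cell import r
import cv2,numpy as np
def cloud(c):
    i=r.camera_info(c);p,d=r.capture(c);v,u=np.mgrid[:400,:640]
    P=np.stack([(u-i['cx'])/i['fx']*d,(v-i['cy'])/i['fy']*d,d],-1)@i['cam_to_world'][:3,:3].T+i['cam_to_world'][:3,3]
    P[d==0]=np.nan
    return p,P,i
def plane(i,uv,z):
    uv=np.asarray(uv,float);T=i['cam_to_world']
    q=np.c_[(uv[:,0]-i['cx'])/i['fx'],(uv[:,1]-i['cy'])/i['fy'],np.ones(len(uv))]@T[:3,:3].T
    return T[:3,3]+q*((z-T[2,3])/q[:,2])[:,None]
def head(c):
    p,P,i=cloud(c);R=p.astype(int)
    m=(R[...,0]>120)&(R[...,1]<60)&(R[...,2]<60)&(np.linalg.norm(P[...,:2]-[.512,-.316],axis=-1)<.08)
    Q=P[m];zt=np.nanpercentile(Q[:,2],97);t=Q[Q[:,2]>zt-.006]
    print(c,'n',m.sum(),'ztop',zt,'zmin',np.nanpercentile(Q[:,2],3),'toprect',cv2.minAreaRect(t[:,:2].astype(np.float32)*1000))
def line(c,ctr=(.497,-.036)):
    p,P,i=cloud(c)
    m=(p.max(2)<70)&(np.linalg.norm(P[...,:2]-ctr,axis=-1)<.076)&(P[...,2]<.027)&(P[...,2]>.012)
    v,u=np.nonzero(m);W=plane(i,np.c_[u,v],.02)[:,:2]
    l=cv2.fitLine((W*1000).astype(np.float32),cv2.DIST_HUBER,0,.01,.01).ravel()
    print(c,'line n',len(W),l,'ang',np.degrees(np.arctan2(l[1],l[0])))
E
python3 - <<'E'
from h import *
for c in("scene","side"): head(c);line(c)
E
```

```text
scene n 302 ztop 0.16496207580209654 zmin 0.12104742187702194 toprect ((510.5962829589844, -313.2464599609375), (19.83149528503418, 42.049537658691406), 88.45606231689453)
scene line n 16 [  0.77613527   0.6305664  475.8428     -48.931305  ] ang 39.091923
side n 294 ztop 0.16211071912625838 zmin 0.1240607537024592 toprect ((509.72308349609375, -317.7281494140625), (14.716582298278809, 34.57371520996094), 85.87691497802734)Traceback (most recent call last):
  File "<stdin>", line 2, in <module>
  File "h.py", line 21, in line
    l=cv2.fitLine((W*1000).astype(np.float32),cv2.DIST_HUBER,0,.01,.01).ravel()
      ~~~~~~~~~~~^^^^^^^^^^^^^^^^^^^^^^^^^^^^^^^^^^^^^^^^^^^^^^^^^^^^^^
cv2.error: OpenCV(4.12.0) /io/opencv/modules/imgproc/src/linefit.cpp:50: error: (-215:Assertion failed) count > 0 in function 'fitLine2D_wods'
```

>>> play_rows(
  deltas=[
    [0.064,0.06,0.015,0,0,-0.36,-1],
    [0.064,0.06,0.015,0,0,-0.36,-1],
    [0.064,0.06,0.015,0,0,-0.36,-1],
    [0.064,0.06,0.015,0,0,-0.36,-1],
    [0.064,0.06,0.015,0,0,-0.36,-1],
    [0.064,0.06,0.015,0,0,-0.36,-1],
    [0.064,0.06,0.015,0,0,-0.36,-1],
    [0.064,0.06,0.015,0,0,-0.36,-1],
    [0.064,0.06,0.015,0,0,-0.36,-1],
    [0,0,0,0,0,0,-1],
    [0,0,0,0,0,0,-1],
  ],
)

```text
time: 2.5
tcp_pos: [0.4464, -0.3491, 0.3017]
tool_rot: [1.0, -0.031, 0.001, -0.0]
contact_force: [-0.7, -0.7, 0.3]
gripper_width: 0.999
```

Run:
```python
from h import *
s=r.state();print(s['time'],s['tcp_pos'],s['tool_rot'],s['joint_positions'])
head("wrist")
p,_=r.capture("wrist");cv2.imwrite("pics/w1.png",p[:,:,::-1])
print(r.tip_of("stirrer","wrist"),r.tip_of("rack","wrist"))
i=r.camera_info("wrist");print(i['fx'],np.round(i['cam_to_world'],3))
```

```text
2.5 [ 0.44635606 -0.34905187  0.30173494] [ 9.99521059e-01 -3.09362692e-02  7.65093387e-04 -1.19270607e-04] [ 0.61700933  0.4215931   0.01316536  1.5640469  -0.00704686  1.1548639
 -1.00081615]
wrist n 83 ztop 0.163978419825233 zmin 0.1595961483305265 toprect ((509.8284606933594, -314.7601013183594), (14.736556053161621, 39.09161376953125), 84.35944366455078)
[{'centre': [0.508, -0.3165, 0.115], 'score': 0.94}] [{'centre': [0.5088, -0.3174, -0.0057], 'score': 0.78}, {'centre': [0.4781, -0.0781, 0.0296], 'score': 0.51}]
355.7344942062086 [[-0.068 -0.961 -0.268  0.513]
 [-0.998  0.065  0.02  -0.355]
 [-0.002  0.268 -0.963  0.445]
 [ 0.     0.     0.     1.   ]]
```

View pics/w1.png

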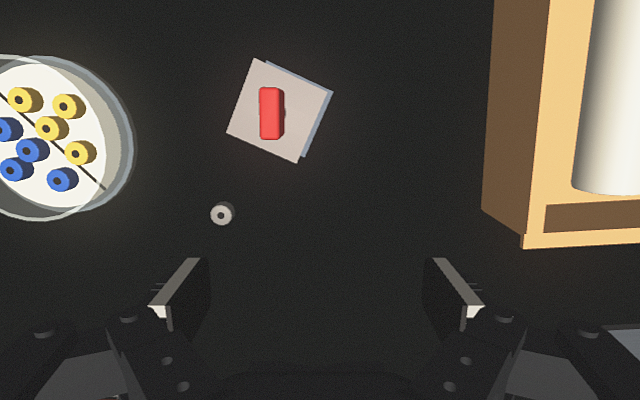

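The wrist view shows the head at (271,113), upright in the block. The dish and line are at the left edge, with the line running from about (0,92) to (104,188).

```bash
cat >> h.py <<'E'
def headw():
    i=r.camera_info("wrist");p,_=r.capture("wrist");R=p.astype(int)
    m=((R[...,0]>150)&(R[...,1]<90)&(R[...,2]<90)).astype(np.uint8)
    n,l,st,_=cv2.connectedComponentsWithStats(m);k=1+np.argmax(st[1:,4]);v,u=np.nonzero(l==k)
    W=plane(i,np.c_[u,v],.163)[:,:2]
    print('headw',st[k],cv2.minAreaRect((W*1000).astype(np.float32)),np.degrees(np.arctan2(*-i['cam_to_world'][:2,1][::-1])))
E
python3 - <<'E'
from h import *
headw()
i=r.camera_info("wrist")
W=plane(i,[[0,92],[104,188]],.02);d=W[1]-W[0];print(W,np.degrees(np.arctan2(d[1],d[0])))
E
```

```text
headw [255  84  20  53 447] ((510.2637023925781, -314.63201904296875), (14.628335952758789, 38.875579833984375), 84.28227233886719) -3.8796665471168557
[[ 0.54958088  0.00485402  0.02      ]
 [ 0.43031638 -0.08806645  0.02      ]] -142.0773955982609
```

>>> play_rows(
  deltas=[
    [0.04,0.022,0,0,0,-0.22,-1],
    [0.04,0.022,0,0,0,-0.22,-1],
    [0.04,0.022,-0.04,0,0,0,-1],
    [0,0,-0.07,0,0,0,-1],
    [0,0,-0.06,0,0,0,-1],
    [0,0,0,0,0,0,-1],
  ],
)

```text
time: 3.35
tcp_pos: [0.5004, -0.326, 0.2146]
tool_rot: [0.998, -0.063, 0.001, 0.002]
contact_force: [-0.3, 0.9, -0.3]
gripper_width: 0.997
```

Run:
```python
from h import *
s=r.state();print(s['time'],s['tcp_pos'],s['tool_rot'])
headw()
print(r.tip_of("stirrer","wrist"))
```

```text
3.35 [ 0.50039438 -0.32601135  0.21460872] [ 9.98023697e-01 -6.28017533e-02  5.26109058e-04  2.08899862e-03]
headw [280 177  30  67 285] ((510.80096435546875, -314.90167236328125), (15.39525032043457, 39.521087646484375), 85.08167266845703) -7.347775556594789
[{'centre': [0.5117, -0.3192, 0.1122], 'score': 0.62}]
```

>>> play_rows(
  deltas=[
    [0.02,0.022,0,0,0,0.3,-1],
    [0,0,0,0,0,0,-1],
  ],
)

```text
time: 3.65
tcp_pos: [0.5144, -0.3183, 0.2226]
tool_rot: [0.999, -0.05, 0.007, 0.006]
contact_force: [0.5, 0.8, 0.5]
gripper_width: 1.001
```

>>> play_rows(
  deltas=[
    [0,0,0,0,0,0,-1],
    [0,0,0,0,0,0,-1],
  ],
)

```text
time: 3.85
tcp_pos: [0.5157, -0.3188, 0.2252]
tool_rot: [0.999, -0.05, 0.01, 0.007]
contact_force: [-0.8, 0.3, -0.5]
gripper_width: 1.0
```

```bash
cat >> h.py <<'E'
from scipy.spatial.transform import Rotation as Ro
def need(x,y,z,yaw):
    s=r.state();T=Ro.from_euler('z',yaw,degrees=True)*Ro.from_quat([1,0,0,0])
    d=(np.array([x,y,z])-s['tcp_pos'])/.5
    w=np.degrees((T*Ro.from_quat(s['tool_rot']).inv()).as_rotvec())/5
    print('t',round(s['time'],2),'tcp',np.round(s['tcp_pos'],4),'need',np.round(d,4),np.round(w,3),'w',round(float(s['gripper_width']),3),'F',np.round(s['contact_force'],1),'q7',np.round(s['joint_positions'][6],2))
E
python3 - <<'E'
from h import *
need(.5105,-.315,.126,-5.3)
E
```

```text
t 3.85 tcp [ 0.5157 -0.3188  0.2252] need [-0.0105  0.0076 -0.1985] [0.171 0.21  0.085] w 1.0 F [-0.8  0.3 -0.5] q7 -1.15
```

>>> play_rows(
  deltas=[
    [-0.006,0.008,-0.05,0.12,0.15,0.08,-1],
    [-0.004,0.0,-0.05,0.05,0.06,0,-1],
  ],
)

```text
time: 4.05
tcp_pos: [0.5138, -0.3166, 0.1798]
tool_rot: [0.999, -0.046, 0.006, 0.003]
contact_force: [-0.1, -0.3, 0.2]
gripper_width: 0.998
```

Run:
```python
from h import *
need(.5105,-.315,.126,-5.3)
```

```text
t 4.05 tcp [ 0.5138 -0.3166  0.1798] need [-0.0067  0.0032 -0.1076] [0.073 0.123 0.002] w 0.998 F [-0.1 -0.3  0.2] q7 -1.14
```

>>> play_rows(
  deltas=[
    [-0.006,0.003,-0.04,0.07,0.12,0,-1],
    [-0.002,0.0,-0.04,0.03,0.05,0,-1],
    [0,0,-0.02,0,0,0,-1],
  ],
)

```text
time: 4.35
tcp_pos: [0.509, -0.3158, 0.1281]
tool_rot: [0.999, -0.047, -0.002, -0.001]
contact_force: [-0.0, -0.2, -0.0]
gripper_width: 0.998
```

Run:
```python
from h import *
need(.5105,-.315,.126,-5.3)
```

```text
t 4.35 tcp [ 0.509  -0.3158  0.1281] need [ 0.0029  0.0016 -0.0042] [-0.02  -0.055  0.014] w 0.998 F [-0.  -0.2 -0. ] q7 -1.14
```

>>> play_rows(
  deltas=[
    [0.002,0.001,-0.002,-0.02,-0.05,0,0],
    [0,0,0,0,0,0,1],
    [0,0,0,0,0,0,1],
    [0,0,0,0,0,0,1],
    [0,0,0,0,0,0,1],
    [0,0,0,0,0,0,1],
  ],
  grip_force=70,
)

```text
time: 4.95
tcp_pos: [0.5118, -0.3164, 0.1302]
tool_rot: [0.999, -0.047, 0.002, 0.001]
contact_force: [0.4, 0.8, -0.8]
gripper_width: 0.181
```

Run:
```python
from h import *
need(.5105,-.315,.126,-5.3)
```

```text
t 4.95 tcp [ 0.5118 -0.3164  0.1302] need [-0.0026  0.0027 -0.0084] [0.035 0.053 0.016] w 0.181 F [ 0.4  0.8 -0.8] q7 -1.15
```

>>> play_rows(
  deltas=[
    [-0.001,0.001,0.04,0.03,0.05,0,1],
    [-0.001,0.001,0.05,0,0,0,1],
    [0,0,0.05,0,0,0,1],
  ],
)

```text
time: 5.25
tcp_pos: [0.5107, -0.315, 0.1986]
tool_rot: [0.999, -0.047, -0.001, -0.0]
contact_force: [0.5, -0.5, -1.4]
gripper_width: 0.178
```

Run:
```python
from h import *
need(.5105,-.315,.26,-5.3)
```

```text
t 5.25 tcp [ 0.5107 -0.315   0.1986] need [-0.0004 -0.      0.1228] [-0.011 -0.019  0.013] w 0.178 F [ 0.5 -0.5 -1.4] q7 -1.14
```

>>> play_rows(
  deltas=[
    [0,0,0.05,0,0,0,1],
    [0,0,0.05,0,0,0,1],
    [0,0,0.03,0,0,0,1],
    [0,0,0,0,0,0,1],
  ],
)

```text
time: 5.65
tcp_pos: [0.5121, -0.3158, 0.2702]
tool_rot: [0.999, -0.047, 0.003, 0.001]
contact_force: [0.3, 0.1, -0.9]
gripper_width: 0.177
```

Run:
```python
from h import *
p1,_=r.capture("side");a=[(t,[(np.round(x['centre'],3).tolist(),round(x['score'],2)) for x in r.tip_of(t,"side")]) for t in("stirrer","stirrer_tip")]
p2,_=r.capture("scene");b=[(t,[(np.round(x['centre'],3).tolist(),round(x['score'],2)) for x in r.tip_of(t,"scene")]) for t in("stirrer","stirrer_tip")]
print(a,b)
cv2.imwrite("pics/lift.png",np.hstack([p1[150:400,150:540],p2[0:250,100:490]])[:,:,::-1])
need(.5105,-.315,.26,-5.3)
```

```text
[('stirrer', [([0.514, -0.317, 0.257], 0.9)]), ('stirrer_tip', [([0.51, -0.316, 0.148], 0.91)])] [('stirrer', [([0.508, -0.312, 0.255], 0.94)]), ('stirrer_tip', [([0.51, -0.313, 0.15], 0.9)])]
t 5.95 tcp [ 0.5105 -0.3147  0.2662] need [ 0.0001 -0.0005 -0.0124] [-0.011 -0.017  0.012] w 0.177 F [ 0.7  0.5 -1.7] q7 -1.14
```

View pics/lift.png

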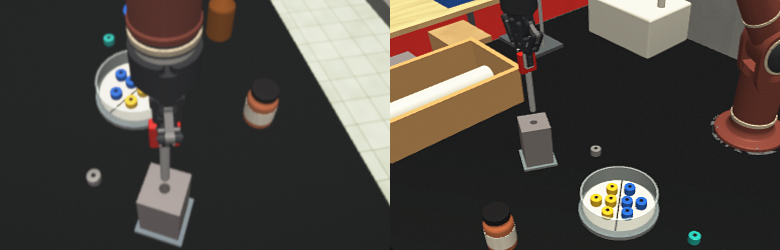

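The rod is out and hanging straight, with its tip about 0.12 m below the TCP. I'll carry it over the dish now.

>>> play_rows(
  deltas=[
    [0.01,0.085,0,0,0,0,1],
    [0.01,0.09,0,0,0,0,1],
    [0.01,0.09,0,0,0,0,1],
    [0.01,0.09,0,0,0,0,1],
    [0.01,0.09,0,0,0,0,1],
    [0.01,0.09,0,0,0,0,1],
    [0.005,0.06,0,0,0,0,1],
    [0,0.03,0,0,0,0,1],
    [0,0,0,0,0,0,1],
  ],
)

```text
time: 6.85
tcp_pos: [0.5369, 0.0084, 0.2578]
tool_rot: [0.999, -0.049, -0.008, -0.001]
contact_force: [-0.1, 0.1, -0.8]
gripper_width: 0.18
```

```bash
cat >> h.py <<'E'
TH=np.radians(38.);U=np.array([np.cos(TH),np.sin(TH)]);N=np.array([-U[1],U[0]]);C=np.array([.496,-.035])
def blobs(c,show=True):
    p,_=r.capture(c);i=r.camera_info(c)
    h=cv2.cvtColor(p,cv2.COLOR_RGB2HSV);o={}
    for nm,lo,hi in(("B",105,125),("Y",18,34)):
        m=cv2.inRange(h,(lo,120,70),(hi,255,255))
        n,l,st,ct=cv2.connectedComponentsWithStats(m)
        k=[j for j in range(1,n) if st[j,4]>15]
        if not k: o[nm]=[];continue
        W=plane(i,ct[k],.033)[:,:2]-C
        o[nm]=[(*np.round(np.array([w@U,w@N])*1000).astype(int).tolist(),int(st[j,4])) for w,j in zip(W,k) if np.hypot(*w)<.085]
    print(c,o);return p
def beads(c):
    r.capture(c)
    for t in("blue0","yellow0"):
        q=[(np.array(x['centre'])[:2]-C,x['score']) for x in r.tip_of(t,c)]
        print(c,t,[(round(1000*w@U),round(1000*w@N),round(s,2)) for w,s in q if np.hypot(*w)<.085])
def dd(a,b,z,yaw=-5.3): need(*(C+a/1000*U+b/1000*N),z,yaw)
E
python3 - <<'E'
from h import *
p=blobs("side");q=blobs("scene");beads("side");beads("scene");line("scene",C)
for c in("side","scene"): r.capture(c);print(r.tip_of("dish","%s"%c),r.tip_of("dish_in",c))
cv2.imwrite("pics/d0.png",cv2.resize(np.hstack([p[170:300,210:370],q[150:250,270:393].copy() if 0 else q[140:270,250:410]]),None,fx=2.4,fy=2.4)[:,:,::-1])
dd(62,2,.146)
E
```

```text
side {'B': [(9, 29, 293), (-46, 19, 104)], 'Y': [(38, -21, 110), (0, -35, 230), (-40, -21, 124)]}
scene {'B': [(-4, 22, 313), (0, 53, 116)], 'Y': [(-1, -18, 334), (4, -50, 122)]}
side blue0 [(-47, 24, 0.68), (-3, 54, 0.68), (-4, 22, 0.67), (35, 20, 0.61), (-35, -19, 0.35)]
side yellow0 [(43, -23, 0.72), (-1, -17, 0.7), (-38, -20, 0.64), (1, -52, 0.5)]
scene blue0 [(0, 25, 0.67), (0, 49, 0.6), (32, 27, 0.55), (-46, 21, 0.46)]
scene yellow0 [(1, -17, 0.58), (-39, -17, 0.53), (1, -51, 0.43), (42, -21, 0.4)]
scene line n 16 [  0.77613527   0.6305664  475.8428     -48.931305  ] ang 39.091923
[{'centre': [0.4941, -0.0394, -0.0005], 'score': 0.6}] [{'centre': [0.4932, -0.0354, 0.021], 'score': 0.85}, {'centre': [0.7428, -0.1426, 0.002], 'score': 0.19}]
[{'centre': [0.4956, -0.0343, 0.0011], 'score': 0.68}] [{'centre': [0.4953, -0.0336, 0.024], 'score': 0.73}, {'centre': [0.5376, 0.2606, -0.0], 'score': 0.38}]
t 7.6 tcp [0.5373 0.0045 0.2587] need [ 0.0126  0.0005 -0.2253] [-0.    -0.165  0.136] w 0.177 F [ 0.1 -0.7 -1.2] q7 -1.75
```

View pics/d0.png

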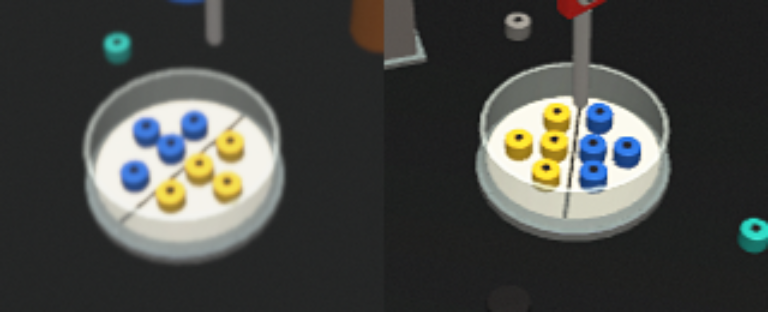

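Both crops show the eight beads in two groups with the line between them, and the rod over the +x end of the line. I'll lower it now.

>>> play_rows(
  deltas=[
    [0.006,0,-0.05,0,-0.12,0.1,1],
    [0.006,0,-0.06,0,-0.04,0.03,1],
    [0,0,-0.06,0,0,0,1],
  ],
)

```text
time: 7.9
tcp_pos: [0.548, 0.0048, 0.1768]
tool_rot: [0.999, -0.046, 0.008, -0.001]
contact_force: [0.6, 0.5, -1.1]
gripper_width: 0.174
```

Run:
```python
from h import *
dd(62,2,.146)
```

```text
t 7.9 tcp [0.548  0.0048 0.1768] need [-0.0088 -0.0001 -0.0616] [-0.008  0.175 -0.002] w 0.174 F [ 0.6  0.5 -1.1] q7 -1.74
```

>>> play_rows(
  deltas=[
    [-0.007,0,-0.035,0,0.09,0,1],
    [0,0,-0.02,0,0,0,1],
  ],
)

```text
time: 8.1
tcp_pos: [0.5428, 0.0048, 0.1458]
tool_rot: [0.999, -0.046, 0.001, -0.0]
contact_force: [0.8, 0.3, -1.9]
gripper_width: 0.175
```

Run:
```python
from h import *
dd(62,2,.146)
```

```text
t 8.1 tcp [0.5428 0.0048 0.1458] need [ 0.0017 -0.0002  0.0004] [-0.006  0.025 -0.004] w 0.175 F [ 0.8  0.3 -1.9] q7 -1.75
```

Run:
```python
from h import *
a=np.arange(0,361,13.);rad=np.interp(a,[0,40,360],[62,45,45])/1000
P=(rad*np.cos(np.radians(a+2)))[:,None]*U+(rad*np.sin(np.radians(a+2)))[:,None]*N
print(np.round(np.diff(P,axis=0)/.5,3).tolist())
```

```text
[[-0.027, 0.011], [-0.027, 0.003], [-0.024, -0.004], [-0.02, 0.001], [-0.02, -0.003], [-0.019, -0.007], [-0.017, -0.012], [-0.014, -0.015], [-0.01, -0.018], [-0.006, -0.02], [-0.001, -0.02], [0.003, -0.02], [0.008, -0.019], [0.012, -0.017], [0.015, -0.014], [0.018, -0.01], [0.02, -0.005], [0.02, -0.001], [0.02, 0.004], [0.019, 0.008], [0.016, 0.012], [0.013, 0.015], [0.009, 0.018], [0.005, 0.02], [0.001, 0.02], [-0.004, 0.02], [-0.008, 0.019]]
```

>>> play_rows(
  deltas=[
    [-0.027,0.011,0,0,0,0,1],
    [-0.027,0.003,0,0,0,0,1],
    [-0.024,-0.004,0,0,0,0,1],
    [-0.02,0.001,0,0,0,0,1],
    [-0.02,-0.003,0,0,0,0,1],
    [-0.019,-0.007,0,0,0,0,1],
    [-0.017,-0.012,0,0,0,0,1],
  ],
)

```text
time: 8.8
tcp_pos: [0.4663, 0.0004, 0.1458]
tool_rot: [0.999, -0.045, 0.004, -0.001]
contact_force: [-0.2, 0.1, -1.0]
gripper_width: 0.178
```

Run:
```python
from h import *
a=np.radians(93);dd(45*np.cos(a),45*np.sin(a),.146);beads("side")
```

```text
t 8.8 tcp [4.663e-01 4.000e-04 1.458e-01] need [ 0.0003 -0.003   0.0004] [-0.018  0.096 -0.031] w 0.178 F [-0.2  0.1 -1. ] q7 -1.75
side blue0 [(-15, 16, 0.71), (-26, 68, 0.61), (-45, 26, 0.52), (-22, 37, 0.45)]
side yellow0 [(-3, -49, 0.67), (-37, -21, 0.61), (1, -17, 0.57), (39, -24, 0.49)]
```

>>> play_rows(
  deltas=[
    [-0.014,-0.018,0,0,0.05,0,1],
    [-0.01,-0.018,0,0,0,0,1],
    [-0.006,-0.02,0,0,0,0,1],
    [-0.001,-0.02,0,0,0,0,1],
    [0.003,-0.02,0,0,0,0,1],
    [0.008,-0.019,0,0,0,0,1],
    [0.012,-0.017,0,0,0,0,1],
    [0.015,-0.014,0,0,0,0,1],
  ],
)

```text
time: 9.75
tcp_pos: [0.4712, -0.0803, 0.1459]
tool_rot: [0.999, -0.047, 0.003, -0.001]
contact_force: [0.1, 0.4, -1.0]
gripper_width: 0.174
```

Run:
```python
from h import *
a=np.radians(197);dd(45*np.cos(a),45*np.sin(a),.146);beads("side");beads("scene")
```

```text
t 9.75 tcp [ 0.4712 -0.0803  0.1459] need [-0.0019  0.017   0.0001] [-0.01   0.064  0.012] w 0.174 F [ 0.1  0.4 -1. ] q7 -1.58
side blue0 [(-25, 69, 0.7), (-63, 29, 0.62), (-71, 0, 0.6), (-17, 14, 0.59)]
side yellow0 [(37, -21, 0.71), (3, -14, 0.52), (-29, -32, 0.51), (-69, -2, 0.44)]
scene blue0 [(-15, 16, 0.68), (-69, -2, 0.66), (-66, 33, 0.66), (-20, 64, 0.61), (43, -18, 0.4)]
scene yellow0 [(42, -19, 0.62), (2, -18, 0.55), (2, -49, 0.53), (-33, -37, 0.43)]
```

>>> play_rows(
  deltas=[
    [0.019,-0.008,0,0,0.03,0,1],
    [0.02,-0.004,0,0,0,0,1],
    [0.02,0,0,0,0,0,1],
    [0.02,0.004,0,0,0,0,1],
    [0.019,0.009,0,0,0,0,1],
    [0.016,0.013,0,0,0,0,1],
    [0.013,0.015,0,0,0,0,1],
    [0.009,0.018,0,0,0,0,1],
    [0.005,0.02,0,0,0,0,1],
  ],
)

```text
time: 10.95
tcp_pos: [0.545, -0.0408, 0.1448]
tool_rot: [0.999, -0.045, -0.002, -0.001]
contact_force: [-0.2, -0.4, -1.3]
gripper_width: 0.178
```

```bash
cat >> h.py <<'E'
def rod():
    w=r.state()['tcp_pos'][:2]-C;print('rod',round(1000*w@U),round(1000*w@N))
E
python3 - <<'E'
from h import *
rod();dd(45,0,.146);beads("side");beads("scene")
E
```

```text
rod 35 -35
t 10.95 tcp [ 0.545  -0.0408  0.1448] need [-0.027   0.0669  0.0023] [-0.031 -0.039 -0.033] w 0.178 F [-0.2 -0.4 -1.3] q7 -1.66
side blue0 [(-70, 0, 0.56), (34, -31, 0.48), (-63, 28, 0.45), (-24, 70, 0.43), (-14, 13, 0.42)]
side yellow0 [(1, -17, 0.68), (43, -17, 0.6), (38, -50, 0.55), (-4, -68, 0.52), (-63, 30, 0.28)]
scene blue0 [(-61, 35, 0.65), (-69, 0, 0.63), (-20, 64, 0.45), (3, -2, 0.37)]
scene yellow0 [(5, -19, 0.62), (39, -49, 0.57), (-11, -66, 0.46), (50, -8, 0.46)]
```

```bash
cat >> h.py <<'E'
def arc(r0,a0,r1,a1,step=11):
    n=max(1,int(np.ceil(abs(np.radians(a1-a0))*max(r0,r1)/step)));a=np.radians(np.linspace(a0,a1,n+1));q=np.linspace(r0,r1,n+1)/1000
    P=(q*np.cos(a))[:,None]*U+(q*np.sin(a))[:,None]*N
    print(np.round(np.diff(P,axis=0)/.5,3).tolist())
def path(*pts,step=11):
    for p,q in zip(pts,pts[1:]):
        d=np.subtract(q,p)/1000;n=int(np.ceil(np.hypot(*d)*1000/step));w=(d[0]*U+d[1]*N)/.5/n
        print(n,'x',np.round(w,3).tolist())
E
python3 - <<'E'
from h import *
arc(49.5,-45,49,45)
E
```

```text
[[0.0, 0.019], [-0.003, 0.019], [-0.007, 0.018], [-0.01, 0.016], [-0.013, 0.014], [-0.016, 0.011], [-0.018, 0.008], [-0.019, 0.004]]
```

>>> play_rows(
  deltas=[
    [0.002,0.02,0,0,0,0,1],
    [-0.003,0.02,0,0,0,0,1],
    [-0.007,0.018,0,0,0,0,1],
    [-0.01,0.016,0,0,0,0,1],
    [-0.013,0.014,0,0,0,0,1],
    [-0.016,0.011,0,0,0,0,1],
    [-0.018,0.008,0,0,0,0,1],
    [-0.019,0.004,0,0,0,0,1],
  ],
)

```text
time: 12.05
tcp_pos: [0.4989, 0.0147, 0.1455]
tool_rot: [0.999, -0.047, -0.001, 0.001]
contact_force: [-0.7, -0.3, -0.6]
gripper_width: 0.177
```

Run:
```python
from h import *
rod();dd(45,0,.146);beads("side");beads("scene")
```

```text
rod 33 37
t 12.05 tcp [0.4989 0.0147 0.1455] need [ 0.0652 -0.044   0.0009] [ 0.012 -0.031  0.016] w 0.177 F [-0.7 -0.3 -0.6] q7 -1.77
side blue0 [(-64, 30, 0.7), (-15, 12, 0.62), (-69, -1, 0.55), (-26, 69, 0.51), (60, 33, 0.24)]
side yellow0 [(36, -54, 0.58), (-1, -66, 0.51), (2, -17, 0.51), (58, 31, 0.51)]
scene blue0 [(-15, 16, 0.69), (-21, 65, 0.58), (-63, 34, 0.46), (-73, -3, 0.41), (2, -16, 0.27)]
scene yellow0 [(-6, -66, 0.56), (41, -52, 0.48), (63, 40, 0.47)]
```

Run:
```python
from h import *
path((33,37),(-6,38),(-28,-21),step=12)
```

```text
4 x [-0.016, -0.012]
6 x [0.006, -0.02]
```

>>> play_rows(
  deltas=[
    [-0.017,-0.013,0,0,0,0,1],
    [-0.016,-0.012,0,0,0,0,1],
    [-0.016,-0.012,0,0,0,0,1],
    [-0.016,-0.012,0,0,0,0,1],
    [0,0,0,0,0,0,1],
  ],
)

```text
time: 12.85
tcp_pos: [0.4652, -0.0145, 0.1454]
tool_rot: [0.999, -0.049, -0.001, 0.001]
contact_force: [-0.1, -0.2, -1.0]
gripper_width: 0.177
```

Run:
```python
from h import *
rod();dd(-6,38,.146);beads("side");beads("scene")
```

```text
rod -12 35
t 12.85 tcp [ 0.4652 -0.0145  0.1454] need [0.0054 0.0115 0.0011] [ 0.029 -0.025  0.059] w 0.177 F [-0.1 -0.2 -1. ] q7 -1.72
side blue0 [(-65, 29, 0.62), (-17, 15, 0.53), (-24, 70, 0.46), (-70, -3, 0.37)]
side yellow0 [(37, -53, 0.65), (61, 34, 0.63), (2, -20, 0.54), (-2, -66, 0.39), (-2, 2, 0.31)]
scene blue0 [(-16, 17, 0.65), (-74, -2, 0.59), (-63, 34, 0.59), (-20, 65, 0.51), (60, 37, 0.32)]
scene yellow0 [(-69, -5, 0.64), (2, -16, 0.57), (59, 38, 0.49), (-7, -64, 0.43), (39, -53, 0.4)]
```

>>> play_rows(
  deltas=[
    [0.004,0.009,0,0,0,0,1],
    [0.004,-0.016,0,0,0,0,1],
    [0.006,-0.02,0,0,0,0,1],
    [0.006,-0.02,0,0,0,0,1],
    [0.006,-0.02,0,0,0,0,1],
    [0.006,-0.02,0,0,0,0,1],
    [0.006,-0.02,0,0,0,0,1],
  ],
)

```text
time: 13.85
tcp_pos: [0.4888, -0.0694, 0.1454]
tool_rot: [0.999, -0.046, 0.001, 0.001]
contact_force: [0.9, 0.6, -1.0]
gripper_width: 0.172
```

Run:
```python
from h import *
rod();dd(-28,-21,.146);beads("side");beads("scene")
```

```text
rod -27 -23
t 13.85 tcp [ 0.4888 -0.0694  0.1454] need [-0.0038  0.0012  0.0013] [ 0.015  0.011 -0.005] w 0.172 F [ 0.9  0.6 -1. ] q7 -1.61
side blue0 [(-4, -65, 0.58), (-72, -2, 0.57), (-36, -41, 0.56), (-27, 70, 0.45), (-27, -20, 0.43), (-61, 29, 0.42)]
side yellow0 [(-2, -66, 0.59), (57, 33, 0.55), (4, -22, 0.51), (34, -50, 0.42)]
scene blue0 [(-70, -5, 0.63), (-21, 65, 0.56), (1, 0, 0.5), (-65, 33, 0.45), (-41, -41, 0.43), (42, -51, 0.15)]
scene yellow0 [(3, -21, 0.7), (59, 38, 0.6), (-8, -67, 0.47), (39, -54, 0.46)]
```

>>> play_rows(
  deltas=[
    [0,0,0.05,0,0,0,1],
    [0,0,0.07,0,0,0,1],
    [0,0,0.07,0,0,0,1],
    [0,0,0.07,0,0,0,1],
    [0,0,0.03,0,0,0,1],
    [0,0,0,0,0,0,1],
  ],
)

```text
time: 14.75
tcp_pos: [0.485, -0.0615, 0.2947]
tool_rot: [0.999, -0.04, -0.002, -0.001]
contact_force: [-0.1, 0.3, -1.9]
gripper_width: 0.175
```

Run:
```python
from h import *
p=r.capture("scene")[0];beads("scene");q=r.capture("side")[0];beads("side");need(.5355,.2615,.27,-5.3)
cv2.imwrite("pics/d1.png",cv2.resize(np.hstack([q[170:300,210:370],q[60:60+130,210:370] if 0 else p[140:270,250:410]]),None,fx=2.4,fy=2.4)[:,:,::-1])
```

```text
scene blue0 [(-41, -42, 0.63), (-64, 34, 0.59), (-21, 65, 0.56), (-69, -5, 0.5)]
scene yellow0 [(-8, -66, 0.68), (41, -51, 0.5), (63, 41, 0.49), (4, -21, 0.42)]
side blue0 [(-64, 28, 0.7), (-71, -1, 0.56), (-37, -43, 0.54), (-23, 69, 0.46), (5, -22, 0.4)]
side yellow0 [(3, -22, 0.69), (60, 32, 0.46), (-4, -68, 0.43), (38, -53, 0.43)]
t 15.15 tcp [ 0.4834 -0.0622  0.2914] need [ 0.1041  0.6475 -0.0427] [-0.032 -0.141 -0.124] w 0.18 F [-0.   0.1 -0.9] q7 -1.59
```

View pics/d1.png

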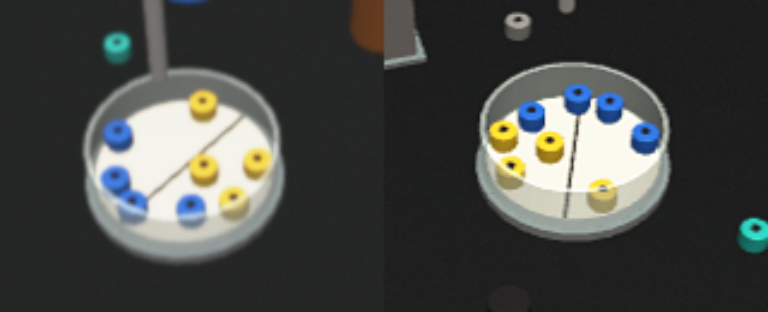

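Both views show all eight beads in the dish. One blue is clear on the yellow side at right-crop (531,115), and one yellow is clear on the blue side at (602,193). The beaker is next.

>>> play_rows(
  deltas=[
    [0.015,0.09,0,0,-0.07,-0.06,1],
    [0.016,0.095,0,0,0,0,1],
    [0.016,0.095,0,0,0,0,1],
    [0.016,0.095,0,0,0,0,1],
    [0.016,0.095,0,0,0,0,1],
    [0.016,0.09,0,0,0,0,1],
    [0.01,0.06,0,0,0,0,1],
    [0,0.03,0,0,0,0,1],
    [0,0,0,0,0,0,1],
  ],
)

```text
time: 16.05
tcp_pos: [0.5334, 0.2705, 0.2849]
tool_rot: [0.999, -0.05, -0.008, 0.001]
contact_force: [-0.8, 0.0, -1.0]
gripper_width: 0.177
```

Run:
```python
from h import *
for c in("side","scene"):
    r.capture(c);print([(t,[(np.round(x['centre'],3).tolist(),round(x['score'],2)) for x in r.tip_of(t,c)]) for t in("stirrer_tip","beaker_in","beaker")])
need(.5355,.2615,.20,-5.3)
```

```text
[('stirrer_tip', [([0.53, 0.271, 0.162], 0.7), ([0.556, -0.049, 0.026], 0.2), ([0.532, 0.263, 0.012], 0.15)]), ('beaker_in', [([0.532, 0.262, 0.011], 0.84), ([0.733, 0.135, 0.004], 0.56)]), ('beaker', [([0.533, 0.26, 0.001], 0.71)])]
[('stirrer_tip', [([0.533, 0.266, 0.165], 0.65)]), ('beaker_in', [([0.533, 0.258, 0.012], 0.79)]), ('beaker', [([0.534, 0.258, 0.001], 0.86)])]
t 16.45 tcp [0.5351 0.2662 0.2863] need [ 0.0009 -0.0095 -0.1726] [ 0.037 -0.154  0.158] w 0.177 F [-0.1  0.6 -1.2] q7 -2.24
```

Beaker centre is about (.534,.261). I'll descend in stages.

>>> play_rows(
  deltas=[
    [-0.001,-0.008,-0.03,0.02,-0.08,0.08,1],
    [-0.001,-0.002,-0.05,0,-0.03,0.03,1],
    [0,0,-0.05,0,0,0,1],
    [0,0,-0.02,0,0,0,1],
  ],
)

```text
time: 16.85
tcp_pos: [0.5364, 0.2586, 0.2131]
tool_rot: [0.999, -0.051, 0.002, -0.001]
contact_force: [-0.6, -0.3, -1.4]
gripper_width: 0.175
```

Run:
```python
from h import *
need(.534,.261,.137,-5.3)
```

```text
t 16.85 tcp [0.5364 0.2586 0.2131] need [-0.0048  0.0048 -0.1522] [-0.02   0.055  0.101] w 0.175 F [-0.6 -0.3 -1.4] q7 -2.24
```

>>> play_rows(
  deltas=[
    [-0.004,0.004,-0.045,0,0.03,0,1],
    [0,0,-0.05,0,0,0,1],
    [0,0,-0.035,0,0,0,1],
  ],
)

```text
time: 17.15
tcp_pos: [0.5371, 0.2601, 0.1493]
tool_rot: [0.999, -0.052, 0.004, -0.002]
contact_force: [0.7, -0.3, -1.8]
gripper_width: 0.176
```

Run:
```python
from h import *
need(.534,.261,.137,-5.3)
```

```text
t 17.15 tcp [0.5371 0.2601 0.1493] need [-0.0061  0.0018 -0.0246] [-0.052  0.101  0.133] w 0.176 F [ 0.7 -0.3 -1.8] q7 -2.25
```

>>> play_rows(
  deltas=[
    [-0.005,0.001,-0.02,-0.03,0.06,0,1],
    [0,0,-0.008,0,0,0,1],
  ],
)

```text
time: 17.35
tcp_pos: [0.5343, 0.2598, 0.134]
tool_rot: [0.999, -0.053, 0.001, -0.0]
contact_force: [-2.6, -0.9, 11.8]
gripper_width: 0.177
```

Run:
```python
from h import *
need(.534,.261,.135,-5.3)
for c in("side","scene"):
    r.capture(c);print([(t,[(np.round(x['centre'],3).tolist(),round(x['score'],2)) for x in r.tip_of(t,c)]) for t in("stirrer_tip","stirrer")])
```

```text
t 17.35 tcp [0.5343 0.2598 0.134 ] need [-0.0006  0.0025  0.0019] [-0.007  0.018  0.146] w 0.177 F [-2.6 -0.9 11.8] q7 -2.26
[('stirrer_tip', [([0.557, -0.053, 0.028], 0.44)]), ('stirrer', [([0.442, -0.079, 0.03], 0.74), ([0.534, 0.26, 0.121], 0.67)])]
[('stirrer_tip', []), ('stirrer', [([0.532, 0.259, 0.124], 0.88)])]
```

>>> play_rows(
  deltas=[
    [0,0,0.002,0,0,0,0.5],
    [0,0,0,0,0,0,-0.2],
    [0,0,0,0,0,0,-0.6],
    [0,0,0,0,0,0,-1],
    [0,0,0,0,0,0,-1],
    [0,0,0,0,0,0,-1],
    [0,0,0,0,0,0,-1],
  ],
)

```text
time: 18.35
tcp_pos: [0.5365, 0.2607, 0.1387]
tool_rot: [0.999, -0.053, 0.004, -0.002]
contact_force: [-0.2, 0.4, -0.1]
gripper_width: 0.997
```

Run:
```python
from h import *
need(.534,.261,.26,-5.3)
q=r.capture("side")[0];p=r.capture("scene")[0]
cv2.imwrite("pics/rel.png",cv2.resize(np.hstack([q[60:220,200:370],p[190:350,340:510]]),None,fx=2.3,fy=2.3)[:,:,::-1])
```

```text
t 18.35 tcp [0.5365 0.2607 0.1387] need [-0.005   0.0006  0.2426] [-0.044  0.098  0.147] w 0.997 F [-0.2  0.4 -0.1] q7 -2.26
```

View pics/rel.png

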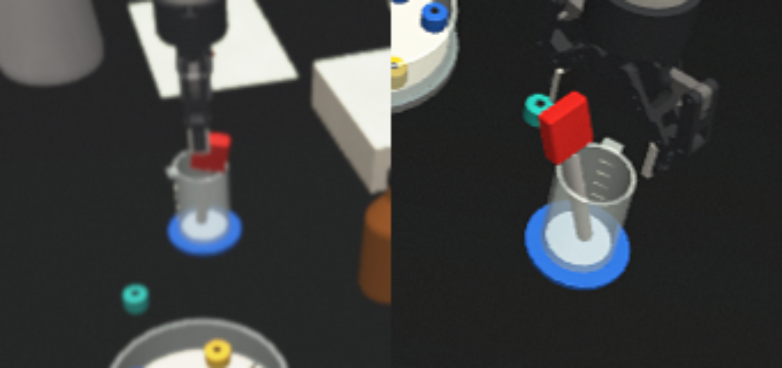

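The rod stands in the beaker and leans on the rim toward +x and -y, with no force on the fingers. I'll withdraw up and slightly toward -x.

>>> play_rows(
  deltas=[
    [-0.01,0,0.02,-0.02,0.05,0,-1],
    [-0.01,0,0.05,0,0,0,-1],
    [-0.005,0,0.08,0,0,0,-1],
    [0,0,0.08,0,0,0,-1],
    [0,0,0.08,0,0,0,-1],
    [0,0,0.05,0,0,0,-1],
    [0,0,0,0,0,0,-1],
    [0,0,0,0,0,0,-1],
  ],
)

```text
time: 19.25
tcp_pos: [0.5184, 0.2601, 0.3291]
tool_rot: [0.999, -0.052, 0.001, -0.001]
contact_force: [-0.4, 0.1, 0.2]
gripper_width: 1.0
```

Run:
```python
from h import *
need(.534,.261,.26,-5.3)
q=r.capture("side")[0];beads("side");p=r.capture("scene")[0];beads("scene")
for c in("side","scene"):
    r.capture(c);print([(t,[(np.round(x['centre'],3).tolist(),round(x['score'],2)) for x in r.tip_of(t,c)]) for t in("stirrer_tip","stirrer","jar","brown_bottle")])
cv2.imwrite("pics/fin.png",np.vstack([q[50:320,100:500],p[130:400,200:600]])[:,:,::-1])
```

```text
t 19.25 tcp [0.5184 0.2601 0.3291] need [ 0.0312  0.0019 -0.1382] [-0.023  0.019  0.125] w 1.0 F [-0.4  0.1  0.2] q7 -2.23
side blue0 [(-25, 68, 0.55), (-74, -3, 0.49), (-62, 29, 0.42), (-39, -42, 0.4)]
side yellow0 [(-3, -70, 0.59), (4, -19, 0.55), (34, -52, 0.45), (58, 33, 0.41), (-41, -44, 0.21)]
scene blue0 [(-70, -1, 0.67), (-22, 66, 0.51), (-43, -41, 0.49), (-65, 33, 0.41)]
scene yellow0 [(-7, -66, 0.65), (61, 38, 0.54), (3, -20, 0.45), (40, -48, 0.44)]
[('stirrer_tip', []), ('stirrer', [([0.545, 0.236, 0.116], 0.61)]), ('jar', [([0.744, -0.144, 0.002], 0.62)]), ('brown_bottle', [([0.736, 0.134, 0.003], 0.61), ([0.56, -0.053, 0.028], 0.37)])]
[('stirrer_tip', [([0.524, 0.03, 0.032], 0.55), ([0.44, -0.08, 0.031], 0.53)]), ('stirrer', [([0.539, 0.236, 0.117], 0.83)]), ('jar', [([0.741, -0.138, 0.003], 0.69), ([0.536, 0.259, 0.003], 0.4)]), ('brown_bottle', [([0.731, 0.132, -0.001], 0.61)])]
```

View pics/fin.png

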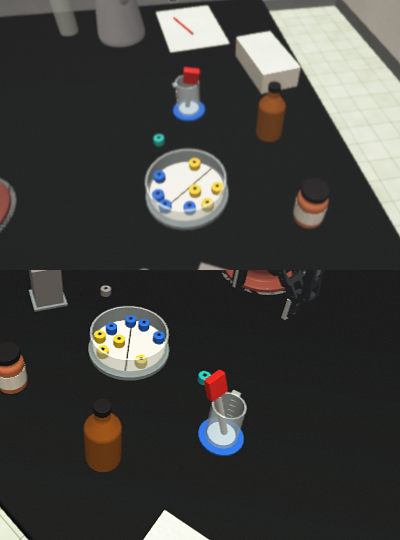

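The picture shows the rod standing in the beaker, tip down, at (190,90) and (220,410). All the beads are in the dish, and the bottle, jar and decoys have not moved. I'm handing in.

```bash
python3 -c "
from cell import r
print(r.job_done())"
```

```text
the job is handed in; nothing more can be done
None
```

I drew the red-handled rod straight up out of its holder, stirred the beads, and left it standing tip down in the rinse beaker. I handed the job in at about 19.5 s on the robot's clock.

**Stirring:** I made a bit more than one turn around the dish, then one push across the line.

**Bead positions:** Both fixed cameras show all eight beads in the dish. On the +y side of the line are one yellow (about +35 mm) and two blues (about +31 and +67 mm). On the -y side are one blue (about -42 mm) and three yellows (-20, -50 and -68 mm). A bead is wholly clear of the line beyond 16 mm, so both colours are clear on both sides. The fourth blue still lies on the line, near the wall.

**Rod:** It leans on the beaker rim and the gripper is clear of it. The largest contact force I read was about 12 N, when the tip touched the beaker floor.

**Bystanders:** The bottle and jar measured within about 5 mm of where they started, which is within the measuring error. The grey and turquoise look-alikes were left alone and look unmoved.

**Failed or disagreeing checks:** The network could not find the rod tip inside the beaker. It gave only false hits in the dish, so the tip-down result rests on the pictures and the head position. My depth-based line fit was also unusable: it found almost no points in one view and none in the other. I took the line direction (38°) from two pixel positions read off the wrist picture instead.

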